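# Refit the hold-down knob on a racket stringing machine

### The job

The racket is lying in the stringing machine but its throat is not clamped yet: take the loose black hold-down knob from the tool tray, set it squarely on the empty threaded stud, feel for the start of the thread until the knob drops into it, and run it down until the hold-down plate sits fully home on the frame. Do not cross-thread or force it, leave the other tools where they lie, and let go of the knob.

Things in the scene. Friction and masses are not known exactly. Their poses are not given: they have to be found in the camera images.
- knob: Loose hold-down knob: black twelve-sided hand knob, 39 mm across flats, 38 mm tall, 70 to 140 g, standing mouth down in the tool tray (its floor 70 mm above the table). Origin: centre of its underside, z up its axis. Open below: bore 28.6 mm wide, 32 mm deep; 3 round steel pins, 2 mm thick, 120 degrees apart, stick in to a 22.4 mm circle, undersides 6 mm above the knob's underside.
- stud_crest (a point): Point on the axis of the bare upright steel stud at the racket's throat, level with the flat crest of its thread, 173 mm above the table. The stud's nose rises 8 mm more: 20 mm thick, its last 6 mm coned to 13 mm. Thread 26.4 mm over all, core 20 mm. How the stud is turned differs each time and is not measured. Pins on the crest: knob's origin 6 mm below this point.
- tower: Fixed tower with the stud. Origin on the stud's axis at table height, y along the racket to its head. Oiled thread: right-handed (clockwise from above goes down), 3 starts, 18 mm a turn, 1.5 mm play. Each start is a square thread end; just anticlockwise of it a notch open at the top, whence a slope climbs to the next flat. Dropped into a notch the knob is about 5 mm lower than on the crest.
- holddown (a joint): Sprung steel hold-down plate over the bridge of the racket, m: 0 = up, 0.003 = its rubber pad meets the frame, 0.005 = pad squeezed hard, a dead stop. It pushes up with about 2 N at 0, 9.5 N at 0.003 and 14.5 N at 0.005. It reads with less noise (about 0.5 mm) than the poses.
- plate_top (a point): Point on the stud's axis at the top of the hold-down plate (56 by 95 by 6 mm, long side along the racket, with a hole for the stud): 156 mm above the table when up, 153 mm when its pad meets the frame. The knob's underside bears on it. From the drop into the start it takes about 205 degrees clockwise to get there; 10 to 30 degrees more make it snug.
- awl: Awl with a wooden handle, about 150 mm long, lying in the tool tray along the machine. To be left alone.
- starting_clamp: Aluminium starting clamp, 85 by 30 by 24 mm, lying across the tool tray. To be left alone.
- grip_tape: Roll of black grip tape, 60 mm wide, 26 mm tall, lying on the red table beside the racket's grip. To be left alone.

How it is judged:
By the outcome, as a careful person would: the job done as asked, in the order asked, and still so for the second after the job is handed in, with the robot touching nothing.
It also fails if it takes over 70 s, if anything falls off the work surface, if the arm or the gripper's body presses on something with over 40 N, if the wrist force passes 120 N, or if a joint passes its speed limit or range.

### The arm

A 6-joint arm with a two-finger parallel gripper is mounted at the origin on the work surface. World frame = base frame: x ahead of the robot, y to its left, z up, the work surface at z = 0. Lengths are in m, angles in rad, forces in N, time in s.
With the tool pointing down it reaches from about 0.375 to 0.9 m from the base axis. Payload 3.1 kg.
Tool frame: the origin (TCP) lies between the finger pads; the fingertips stand 22 mm ahead of it and the grasp point (between the pads) lies 3 mm ahead of it; z points along the fingers, y is the direction in which the jaws open and shut (so a half turn about z gives the same grasp; the last joint's range is limited). The gripper opens to 85 mm and grips with 20 to 120 N. Pads are 22 mm wide; open, the fingers measure 114 mm over their backs; the gripper's body (76 mm by 85 mm) begins 54 mm behind the grasp point. The pads swing forward as they close: fully open they stand 13 mm farther back than shut.
Start: joints at [1.161, 0.527, 1.433, -0, 1.181, -0.178], TCP at [0.143, 0.608, 0.253] pointing down, gripper open.
Joint ranges: [-3.08, 3.08], [-0.75, 2.2], [0.22, 2.44], [-1.43, 4.57], [0, 2.65], [-2.85, 2.85]. Speed limits (rad/s): [2.79, 2.79, 3.14, 3.14, 3.14, 3.14].

### API

Orientations are given as a unit quaternion [x, y, z, w].
In Python, from station import status, snapshot, manip gives the robot as it stands.
- The arm moves only by the tool move_arm, never from a script. Its argument "plan" is a list that holds one entry, the list of rows, each a list of 7 numbers: the turn, a rotation vector about the tool's x, y, z scaled (see below), then the shift along the tool's x, y, z scaled (see below), then the closure, from 0 (fully open) to 1 (shut). A call has exactly 8 rows; each row is the pose to reach, as a shift and turn from the pose commanded when the call began, along the tool's axes at that moment; what a row does not reach only later rows make up. The controller multiplies each number of a shift by 100 mm and each number of a turn by pi/4 rad. A row lasts 1/8 s, in which the tool goes at most 62.5 mm and 10.7 degrees, less where a joint would pass 70% of its speed; a pose out of reach is approached as far as the arm can. A call with a number of a shift or a turn outside -1 to 1 is refused whole. A call with a gripper value outside its range is refused whole. The fingers move at their own pace and stop on an object; "force" is the grip in N (left out, the last holds). Time passes only in rows, so rows that repeat a pose let the fingers close, or fill a call up. It gives the time, the measured TCP pose, the force and the opening at its end, in the units of the state.
- status.sense(): the state, without advancing time (a new reading comes with each control period).
- snapshot(name): name is "scene" or "side" or "wrist"; returns a dict with "img" (420x560x3 uint8, red, green, blue), "depth" (420x560 float32, m along the optical axis (not along the pixel's ray), 0 where there is no reading), "mtx" (3x3 intrinsics, pixels), "T" (4x4, takes a point from camera to world coordinates). Camera axes: x right, y up, looking along -z (the intrinsics and any distortion apply to the point x, -y, -z); pixel columns grow to the right and rows downward; lengths in m; the calibration is good to about 2 mm. The wrist camera is an equidistant fisheye: a pixel r from the principal point sees the ray r / f radians off the axis. A picture is of the moment at which its call begins.
- manip.sign_off(): hands the job in, once; it reports no verdict.
The state is a dict: "t": time; "q": joint angles; "qd": joint speeds; "tau": joint torques, N m; "tcp_pos": TCP position; "tool_rot": TCP orientation; "force": force on the tool from outside, world axes, zero at the start; "ft_torque": the same for the moment, N m; "finger_gap": opening from 0.0 (shut) to 1.0 (fully open).
Only numpy, scipy, OpenCV 4.12 (cv2) and the standard library are available. Lean on these libraries where they do the work, as an engineer would, in place of code of your own. Each camera call takes 0.05 s, during which the arm holds its last target. There are 200 camera calls.

## Working session

There is one attempt and no reset: what is moved stays moved. The work goes in short steps, Python scripts to look and compute and a tool call to move; the robot and the scene stay as the last step left them, time stands still between calls to the robot, and variables do not carry over. Pictures are saved under pics/ and viewed, on a budget of 10 in all, crops included, one or two more only if the job needs it, and the job is handed in when it is done.

Besides the shell and the picture viewer there is one more tool, called after "Call:" as name(argument=value, ...), one argument or row to a line, values as JSON. move_arm: Moves the arm, as the interface text tells. Its arguments: {"type":"object","properties":{"plan":{"type":"array"},"force":{"type":"number"}},"required":["plan"]}

```bash
mkdir -p pics; ls
python3 - <<'E'
from station import status, snapshot
import cv2, numpy as np
print(status.sense())
for n in ("scene","side","wrist"):
    s=snapshot(n); np.savez(f"{n}0.npz",**s); cv2.imwrite(f"pics/{n}0.png",s["img"][:,:,::-1]); print(n,s["mtx"].tolist(),np.round(s["T"],4).tolist())
E
```

```text
pics
{'t': 0.0, 'q': array([ 1.16150395e+00,  5.28448559e-01,  1.43391212e+00, -1.80522209e-06,
        1.18137200e+00, -1.78505245e-01]), 'qd': array([-8.04961224e-06, -1.15422912e-03,  2.63458930e-05, -9.45730576e-04,
        1.04622360e-03,  3.68786138e-04]), 'tau': array([-8.16215925e-05, -4.42343938e+01, -1.78028691e+01, -3.70298567e-04,
        8.33933096e-03, -1.57092813e-05]), 'tcp_pos': array([0.14267042, 0.60781388, 0.25234125]), 'tool_rot': array([ 1.15137239e-01,  9.93349018e-01, -1.02437205e-03, -3.09168234e-04]), 'force': array([ 0.42828796, -0.86787468, -0.23831673]), 'ft_torque': array([-0.01957845, -0.01767014, -0.01918649]), 'finger_gap': 0.9974051301396686}
scene [[474.4121818923952, 0.0, 285.762312427421], [0.0, 474.4121818923952, 202.81152805762807], [0.0, 0.0, 1.0]] [[0.5673, -0.6321, 0.5279, 1.3298], [0.8234, 0.4473, -0.3493, -0.4859], [-0.0153, 0.6328, 0.7742, 1.2165], [0.0, 0.0, 0.0, 1.0]]
side [[472.5455599493088, 0.0, 274.1538509964411], [0.0, 472.5455599493088, 214.42673858840362], [0.0, 0.0, 1.0]] [[-0.9993, 0.018, -0.0319, 0.528], [-0.0343, -0.7652, 0.6428, 0.8578], [-0.0128, 0.6435, 0.7653, 1.1602], [0.0, 0.0, 0.0, 1.0]]
wrist [[325.19226210127806, 0.0, 281.80729995800647], [0.0, 325.19226210127806, 203.46721936813154], [0.0, 0.0, 1.0]] [[0.2293, -0.9364, -0.2656, 0.0745], [0.9734, 0.2199, 0.065, 0.6251], [-0.0024, -0.2734, 0.9619, 0.3727], [0.0, 0.0, 0.0, 1.0]]
```

```bash
python3 -c "
import cv2,numpy as np
a=[cv2.imread(f'pics/{n}0.png') for n in ('scene','side')]
cv2.imwrite('pics/m0.png',cv2.resize(np.vstack(a),(800,1200))[:600]);cv2.imwrite('pics/m1.png',cv2.resize(a[1],(800,600)))"
```

```text
(no output)
```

View pics/m0.png

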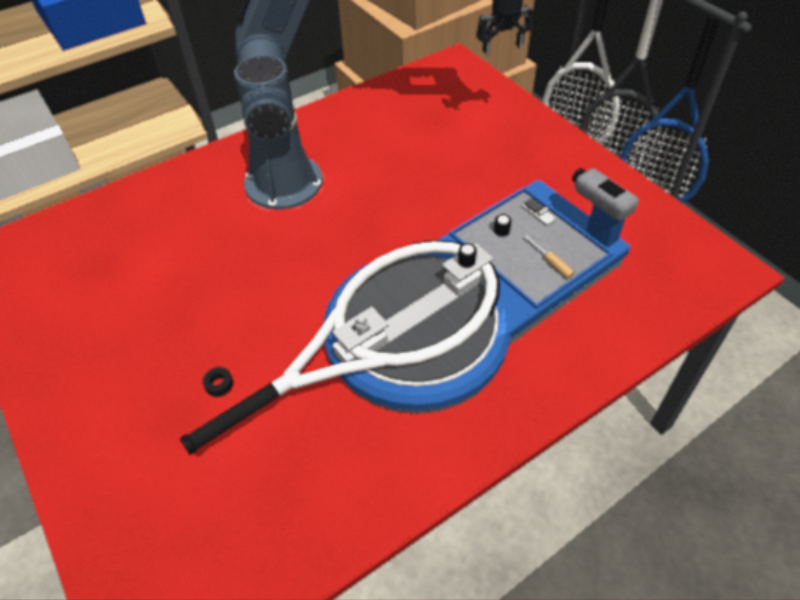

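View pics/m1.png

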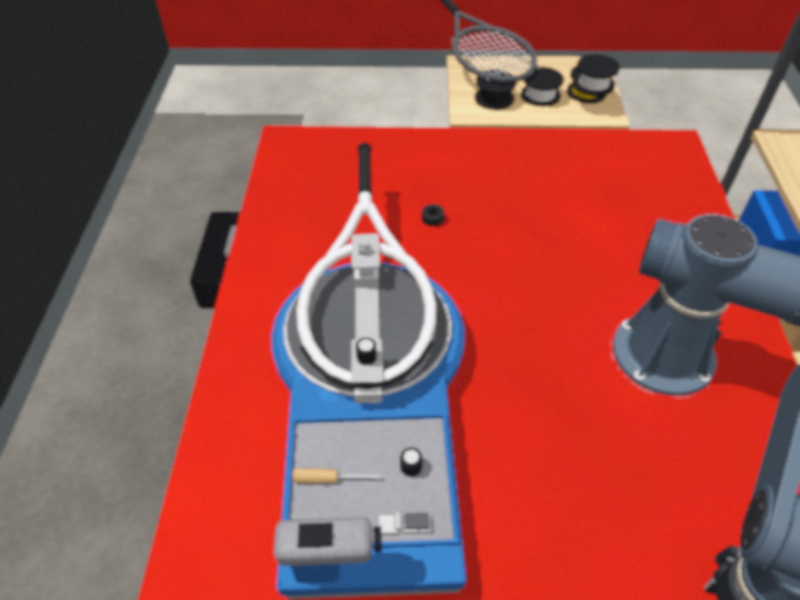

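Scene picture: loose knob at about (502,224) of 800×600, bare stud at (360,323). Side picture: knob at (410,458), stud at (366,245). The other clamp knob at the head must not be confused with the loose one.

```bash
cat > h.py <<'E'
import numpy as np, cv2
from station import status, snapshot
from scipy.spatial.transform import Rotation as R
def ray(s,u,v,fish=False):
    K=s["mtx"]; x=(u-K[0,2])/K[0,0]; y=(v-K[1,2])/K[1,1]
    if fish:
        r=np.hypot(x,y); k=np.sin(r)/max(r,1e-9); d=np.array([x*k,-y*k,-np.cos(r)])
    else: d=np.array([x,-y,-1.])
    return s["T"][:3,3], s["T"][:3,:3]@d
def plane(s,u,v,z,fish=False):
    o,d=ray(s,u,v,fish); return o+d*(z-o[2])/d[2]
def proj(s,p,fish=False):
    c=s["T"][:3,:3].T@(np.asarray(p)-s["T"][:3,3]); c=np.array([c[0],-c[1],-c[2]]); K=s["mtx"]
    if fish:
        r=np.hypot(c[0],c[1]); th=np.arctan2(r,c[2]); q=c[:2]/max(r,1e-9)*th
    else: q=c[:2]/c[2]
    return q*K[0,0]+K[:2,2]
def tri(rs):
    A=0;b=0
    for o,d in rs:
        d=d/np.linalg.norm(d); P=np.eye(3)-np.outer(d,d); A=A+P; b=b+P@o
    return np.linalg.solve(A,b)
E
python3 - <<'E'
from h import *
S={n:dict(np.load(n+"0.npz")) for n in("scene","side")}
pts={"knob":dict(scene=(502,219),side=(410,454),z=.108),"stud":dict(scene=(360,322),side=(366,243),z=.181),"grid":None}
for k in("knob","stud"):
    p=pts[k]; rs=[]
    for n in("scene","side"):
        u,v=np.array(p[n])/1.42857; s=S[n]; rs.append(ray(s,u,v)); print(k,n,plane(s,u,v,p["z"]).round(4), s["depth"][int(v),int(u)])
    print(tri(rs).round(4))
# knob top: white blob near each
for n,(u,v) in dict(scene=(351,155),side=(287,320)).items():
    g=S[n]["img"].mean(2)[v-12:v+12,u-12:u+12].astype(int); 
    m=(g>150).astype(np.uint8); nl,l,st,c=cv2.connectedComponentsWithStats(m)
    for i in range(1,nl): 
        if st[i,4]>8: print(n,st[i,4],c[i]+[u-12,v-12],plane(S[n],*(c[i]+[u-12,v-12]),.108).round(4))
o=[]
for n,c in dict(scene=(360,322),side=(366,243)).items():
    u,v=(np.array(c)/1.42857).astype(int); o.append(cv2.resize(S[n]["img"][v-20:v+25,u-28:u+28],(400,320),interpolation=2))
for n,c in dict(scene=(502,222),side=(410,458)).items():
    u,v=(np.array(c)/1.42857).astype(int); o.append(cv2.resize(S[n]["img"][v-20:v+20,u-28:u+28],(400,280),interpolation=2))
cv2.imwrite("pics/c0.png",np.vstack([np.hstack(o[:2]),np.hstack(o[2:])])[:,:,::-1])
E
```

```text
knob scene [0.5255 0.3098 0.108 ] 1.5580629
knob side [0.5289 0.3049 0.108 ] 1.1582721
[0.5287 0.3069 0.1121]
stud scene [ 0.6361 -0.1386  0.181 ] 1.2910578
stud side [ 0.6274 -0.1337  0.181 ] 1.3868202
[ 0.6298 -0.1375  0.1753]
scene 267 [352.14606742 154.23970037] [0.5303 0.309  0.108 ]
scene 32 [352.      153.09375] [0.5259 0.312  0.108 ]
side 248 [284.20564516 315.08467742] [0.5359 0.2977 0.108 ]
side 80 [287.5   319.125] [0.5276 0.3084 0.108 ]
```

View pics/c0.png

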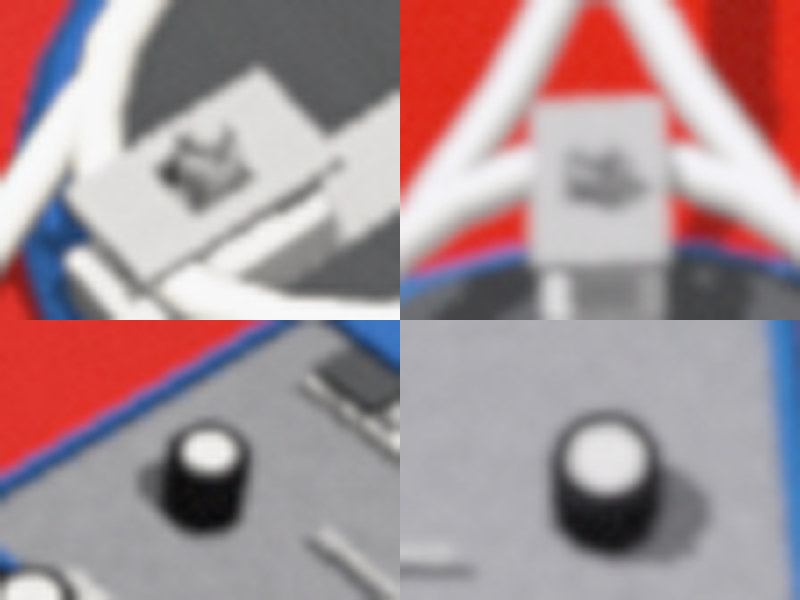

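Stud crop: bare stud in the centre of the plate (205,165 / 605,175), threads visible. Knob crop: white-topped black knob, free space of about 5 cm to the awl tip and about 10 cm to the clamp. I put the knob near (0.527, 0.310) and the stud near (0.630, -0.136). Moving now.

Call:
move_arm(
  plan=[
    [[0,0,0.125,-0.125,-0.05,0,0.1],[0,0,0.25,-0.25,-0.1,0,0.15],[0,0,0.375,-0.375,-0.15,0,0.2],[0,0,0.5,-0.5,-0.2,0,0.25],[0,0,0.625,-0.625,-0.25,0,0.25],[0,0,0.75,-0.75,-0.3,0,0.25],[0,0,0.875,-0.875,-0.35,0,0.25],[0,0,1,-1,-0.4,0,0.25]],
  ],
  force=30,
)

```text
t: 1.15
tcp_pos: [0.2313, 0.5461, 0.2529]
tool_rot: [0.488, 0.873, -0.0, -0.0]
force: [0.5, -0.4, 0.0]
finger_gap: 0.753
```

Call:
move_arm(
  plan=[
    [[0,0,0.06,-0.125,0.05,0,0.25],[0,0,0.12,-0.25,0.1,0,0.25],[0,0,0.18,-0.375,0.15,0,0.25],[0,0,0.25,-0.5,0.2,0,0.25],[0,0,0.31,-0.625,0.25,0,0.25],[0,0,0.37,-0.75,0.3,0,0.25],[0,0,0.43,-0.875,0.35,0,0.25],[0,0,0.5,-1,0.4,0,0.25]],
  ],
)

```text
t: 2.15
tcp_pos: [0.3185, 0.4821, 0.2533]
tool_rot: [0.649, 0.761, 0.0, 0.0]
force: [-0.5, -0.6, -0.7]
finger_gap: 0.749
```

```bash
cat >> h.py <<'E'
def rem(p):
    s=status.sense(); r=R.from_quat(s["tool_rot"]); M=r.as_matrix()
    print("t",round(s["t"],2),"tcp",s["tcp_pos"].round(4),"yawx",round(np.degrees(np.arctan2(M[1,0],M[0,0])),1),"tilt z",M[:,2].round(4),"q6",s["q"][5].round(3),"F",s["force"].round(1),"M",s["ft_torque"].round(2),"gap",round(s["finger_gap"],3))
    print("rem/0.1 tool axes",(r.inv().apply(np.array(p)-s["tcp_pos"])/0.1).round(3))
E
python3 -c "
from h import *
rem([.527,.31,.2])"
```

```text
t 2.15 tcp [0.3185 0.4821 0.2533] yawx 99.1 tilt z [ 0.  0. -1.] q6 0.635 F [-0.5 -0.6 -0.7] M [ 0.    0.06 -0.06] gap 0.749
rem/0.1 tool axes [-2.028  1.787  0.533]
```

Call:
move_arm(
  plan=[
    [[0,0,0,-0.125,0.11,0,0.25],[0,0,0,-0.25,0.22,0,0.25],[0,0,0,-0.375,0.33,0,0.25],[0,0,0,-0.5,0.44,0,0.25],[0,0,0,-0.625,0.55,0,0.25],[0,0,0,-0.75,0.66,0,0.25],[0,0,0,-0.875,0.77,0,0.25],[0,0,0,-1,0.88,0,0.25]],
  ],
)

```text
t: 3.15
tcp_pos: [0.4216, 0.3974, 0.2533]
tool_rot: [0.648, 0.762, 0.0, 0.0]
force: [-0.2, -0.9, -0.0]
finger_gap: 0.749
```

Call:
move_arm(
  plan=[
    [[0,0,0,-0.14,0.12,0,0.25],[0,0,0,-0.28,0.25,0,0.25],[0,0,0,-0.42,0.37,0,0.25],[0,0,0,-0.56,0.5,0,0.25],[0,0,0,-0.7,0.63,0,0.25],[0,0,0,-0.84,0.75,0,0.25],[0,0,0,-1,0.89,0,0.25],[0,0,0,-1,0.89,0,0.25]],
  ],
)

```text
t: 4.15
tcp_pos: [0.5263, 0.3126, 0.2533]
tool_rot: [0.648, 0.761, 0.0, 0.0]
force: [-0.3, 0.6, 0.7]
finger_gap: 0.751
```

Run:
```python
from h import *
s=snapshot("wrist"); np.savez("w1.npz",**s); cv2.imwrite("pics/w1.png",cv2.resize(s["img"],(800,600))[:,:,::-1])
rem([.527,.31,.2]); print("pred knob top px (800 scale)",proj(s,[.527,.31,.108],True)*1.42857)
```

```text
t 4.2 tcp [0.5252 0.3132 0.2532] yawx 99.2 tilt z [-5.e-04  3.e-04 -1.e+00] q6 0.194 F [0.5 0.4 0.5] M [-0.02 -0.01  0.01] gap 0.753
rem/0.1 tool axes [-0.035  0.013  0.532]
pred knob top px (800 scale) [403.86335299 286.8811641 ]
```

View pics/w1.png

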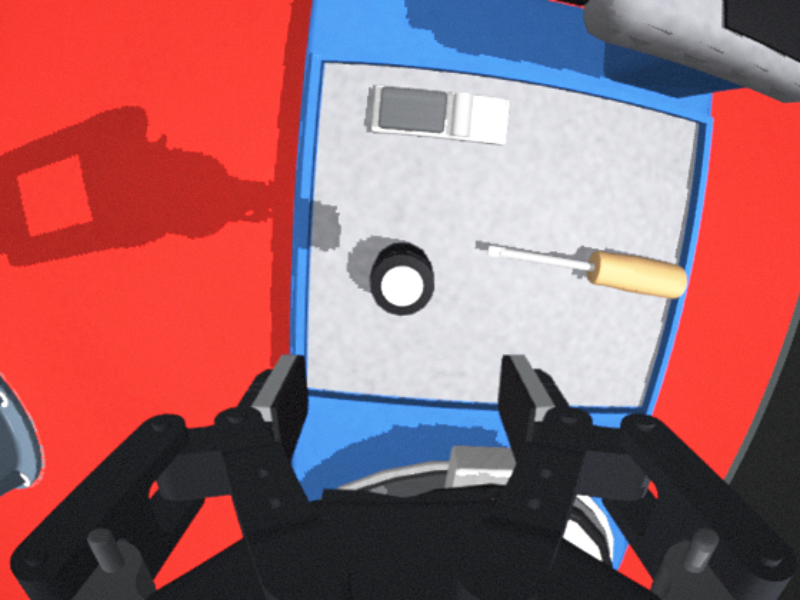

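Wrist picture: knob top's white disc at (402,286), matching the prediction (404,287). The awl tip at (480,245) lies in the present jaw direction, so I'll squeeze with the jaws turned ±45°.

Run:
```python
from h import *
s=dict(np.load("w1.npz")); g=s["img"].min(2); m=(g>235).astype(np.uint8); n,l,st,c=cv2.connectedComponentsWithStats(m)
i=l[200,281]; print(st[i],c[i]); p=plane(s,*c[i],.108,True); print("knob",p.round(4)); rem([p[0],p[1],.098])
print("awl tip",plane(s,*(np.array([480,245])/1.42857),.073,True).round(3))
```

```text
[267 187  29  27 614] [281.0732899  199.86482085]
knob [0.5255 0.3106 0.108 ]
t 4.2 tcp [0.5252 0.3132 0.2532] yawx 99.2 tilt z [-5.e-04  3.e-04 -1.e+00] q6 0.194 F [0.5 0.4 0.5] M [-0.02 -0.01  0.01] gap 0.753
rem/0.1 tool axes [-2.700e-02 -1.000e-03  1.552e+00]
awl tip [0.574 0.337 0.073]
```

Call:
move_arm(
  plan=[
    [[0,0,0.125,-0.01,0,0.125,0.25],[0,0,0.25,-0.02,0,0.25,0.25],[0,0,0.375,-0.027,0,0.375,0.25],[0,0,0.5,-0.027,0,0.5,0.25],[0,0,0.625,-0.027,0,0.625,0.25],[0,0,0.75,-0.027,0,0.75,0.25],[0,0,0.875,-0.027,0,0.875,0.25],[0,0,1,-0.027,0,1,0.25]],
  ],
)

```text
t: 5.2
tcp_pos: [0.5243, 0.3118, 0.153]
tool_rot: [0.89, 0.455, -0.0, -0.0]
force: [0.1, -0.2, -0.6]
finger_gap: 0.747
```

Call:
move_arm(
  plan=[
    [[0,0,0,0,0,0.13,0.25],[0,0,0,0,0,0.26,0.25],[0,0,0,0,0,0.38,0.25],[0,0,0,0,0,0.48,0.25],[0,0,0,0,0,0.55,0.25],[0,0,0,0,0,0.55,0.35],[0,0,0,0,0,0.55,0.45],[0,0,0,0,0,0.55,0.55]],
  ],
  force=20,
)

```text
t: 6.2
tcp_pos: [0.5256, 0.3113, 0.099]
tool_rot: [0.89, 0.456, 0.001, 0.0]
force: [0.5, 0.2, 0.8]
finger_gap: 0.457
```

Call:
move_arm(
  plan=[
    [[0,0,0,0,0,0,0.7],[0,0,0,0,0,0,0.7],[0,0,0,0,0,0,0.7],[0,0,0,0,0,0,0.3],[0,0,0,0,0,0,0.3],[0,0,-0.2,0,0,0,0.3],[0,0,-0.4,0,0,0,0.3],[0,0,-0.6,0,0,0,0.3]],
  ],
)

```text
t: 7.2
tcp_pos: [0.5248, 0.311, 0.0978]
tool_rot: [0.757, 0.653, -0.001, -0.0]
force: [-0.1, 1.3, 0.3]
finger_gap: 0.7
```

```bash
python3 -c "
from h import *
rem([.5255,.3106,.098])"
```

```text
t 7.2 tcp [0.5248 0.311  0.0978] yawx 81.6 tilt z [-1.e-03 -3.e-04 -1.e+00] q6 0.499 F [-0.1  1.3  0.3] M [-0.05 -0.04  0.  ] gap 0.7
rem/0.1 tool axes [-0.003  0.008 -0.002]
```

Call:
move_arm(
  plan=[
    [[0,0,-0.17,0,0,0,0.3],[0,0,-0.34,0,0,0,0.3],[0,0,-0.51,0,0,0,0.3],[0,0,-0.68,0,0,0,0.3],[0,0,-0.84,0,0,0,0.3],[0,0,-1,0,0,0,0.3],[0,0,-1,0,0,0,0.3],[0,0,-1,0,0,0,0.3]],
  ],
)

```text
t: 8.2
tcp_pos: [0.525, 0.3111, 0.0981]
tool_rot: [0.453, 0.892, -0.0, -0.0]
force: [0.1, 0.8, 0.1]
finger_gap: 0.699
```

Call:
move_arm(
  plan=[
    [[0,0,-0.2,0,0,0,0.3],[0,0,-0.39,0,0,0,0.3],[0,0,-0.39,0,0,0,0.45],[0,0,-0.39,0,0,0,0.6],[0,0,-0.39,0,0,0,0.75],[0,0,-0.39,0,0,0,0.75],[0,0,-0.39,0,0,0,0.75],[0,0,-0.39,0,0,0,0.75]],
  ],
)

```text
t: 9.2
tcp_pos: [0.5252, 0.3111, 0.0984]
tool_rot: [0.311, 0.951, 0.0, 0.0]
force: [-0.0, 0.2, 2.6]
finger_gap: 0.46
```

Call:
move_arm(
  plan=[
    [[0,0,0,0,0,0,0.75],[0,0,0,0,0,0,0.75],[0,0,0,0,0,-0.12,0.75],[0,0,0,0,0,-0.3,0.75],[0,0,0,0,0,-0.5,0.75],[0,0,0,0,0,-0.7,0.75],[0,0,0,0,0,-0.9,0.75],[0,0,0,0,0,-1,0.75]],
  ],
  force=45,
)

```text
t: 10.2
tcp_pos: [0.5259, 0.3114, 0.2006]
tool_rot: [0.31, 0.951, 0.001, 0.001]
force: [1.0, 0.5, -1.1]
finger_gap: 0.453
```

```bash
python3 -c "
from h import *
rem([.630,-.136,.26])"
```

```text
t 10.2 tcp [0.5259 0.3114 0.2006] yawx 143.8 tilt z [ 0.0031  0.0011 -1.    ] q6 -0.587 F [ 1.   0.5 -1.1] M [ 0.02 -0.03  0.04] gap 0.453
rem/0.1 tool axes [-3.483 -2.996 -0.596]
```

Call:
move_arm(
  plan=[
    [[0,0,0,-0.08,-0.05,-0.12,0.75],[0,0,0,-0.18,-0.11,-0.24,0.75],[0,0,0,-0.3,-0.19,-0.36,0.75],[0,0,0,-0.42,-0.27,-0.48,0.75],[0,0,0,-0.55,-0.36,-0.58,0.75],[0,0,0,-0.68,-0.45,-0.62,0.75],[0,0,0,-0.81,-0.54,-0.62,0.75],[0,0,0,-0.94,-0.63,-0.62,0.75]],
  ],
)

```text
t: 11.2
tcp_pos: [0.5639, 0.2037, 0.2598]
tool_rot: [0.311, 0.951, -0.0, -0.0]
force: [0.2, 0.1, 0.4]
finger_gap: 0.448
```

Call:
move_arm(
  plan=[
    [[0,0,0,-0.12,-0.08,0,0.75],[0,0,0,-0.24,-0.16,0,0.75],[0,0,0,-0.36,-0.24,0,0.75],[0,0,0,-0.48,-0.32,0,0.75],[0,0,0,-0.6,-0.4,0,0.75],[0,0,0,-0.72,-0.48,0,0.75],[0,0,0,-0.84,-0.56,0,0.75],[0,0,0,-0.96,-0.64,0,0.75]],
  ],
)

```text
t: 12.2
tcp_pos: [0.6039, 0.0956, 0.2603]
tool_rot: [0.31, 0.951, 0.0, -0.0]
force: [-1.1, 0.1, -1.9]
finger_gap: 0.448
```

Call:
move_arm(
  plan=[
    [[0,0,0,-0.12,-0.08,0,0.75],[0,0,0,-0.24,-0.16,0,0.75],[0,0,0,-0.36,-0.24,0,0.75],[0,0,0,-0.48,-0.32,0,0.75],[0,0,0,-0.6,-0.4,0,0.75],[0,0,0,-0.72,-0.48,0,0.75],[0,0,0,-0.84,-0.56,0,0.75],[0,0,0,-0.96,-0.64,0,0.75]],
  ],
)

```text
t: 13.2
tcp_pos: [0.6436, -0.0127, 0.2603]
tool_rot: [0.31, 0.951, -0.0, -0.0]
force: [0.5, 1.0, -1.9]
finger_gap: 0.452
```

Call:
move_arm(
  plan=[
    [[0,0,0,-0.12,-0.08,0,0.75],[0,0,0,-0.24,-0.16,0,0.75],[0,0,0,-0.36,-0.24,0,0.75],[0,0,0,-0.48,-0.32,0,0.75],[0,0,0,-0.6,-0.4,0,0.75],[0,0,0,-0.7,-0.48,0,0.75],[0,0,0,-0.8,-0.56,0,0.75],[0,0,0,-0.8,-0.56,0,0.75]],
  ],
)

```text
t: 14.2
tcp_pos: [0.675, -0.1055, 0.2602]
tool_rot: [0.311, 0.95, -0.0, 0.0]
force: [-0.4, 0.8, -1.3]
finger_gap: 0.453
```

Run:
```python
from h import *
s=snapshot("wrist"); np.savez("w2.npz",**s); cv2.imwrite("pics/w2.png",cv2.resize(s["img"],(800,600))[:,:,::-1])
rem([.630,-.136,.26]); print("pred stud top px (800 scale)",proj(s,[.63,-.136,.181],True)*1.42857)
```

```text
t 14.25 tcp [ 0.6747 -0.1047  0.2602] yawx 143.8 tilt z [-3.e-04  4.e-04 -1.e+00] q6 -1.256 F [ 0.1 -0.2 -0.1] M [-0.    0.04 -0.02] gap 0.454
rem/0.1 tool axes [ 0.176 -0.517  0.002]
pred stud top px (800 scale) [288.44407383 281.27976628]
```

View pics/w2.png

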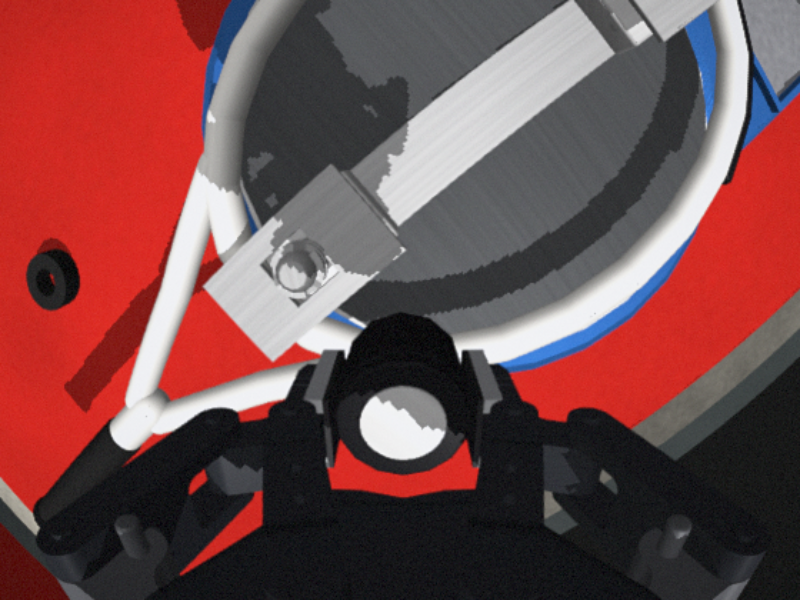

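Wrist picture: the stud sits in the plate's square hole near (297,270), the knob is held straight at (402,420). A close crop gives its centre and perhaps the notches.

Run:
```python
from h import *
s=dict(np.load("w2.npz"))
c=s["img"][162:218,172:247]; cv2.imwrite("pics/c2.png",cv2.resize(c,(750,560),interpolation=2)[:,:,::-1])
print(s["depth"][185:196:2,200:220:3].round(4))
```

```text
[[0.2049 0.     0.2048 0.2047 0.2055 0.2074 0.2094]
 [0.2044 0.     0.204  0.2065 0.2063 0.2066 0.    ]
 [0.2062 0.2049 0.2054 0.2055 0.2053 0.2061 0.2091]
 [0.207  0.206  0.2046 0.2065 0.2064 0.2068 0.2102]
 [0.2059 0.2065 0.2058 0.2061 0.2051 0.2071 0.2108]
 [0.2069 0.2061 0.2063 0.2067 0.2055 0.2082 0.2109]]
```

View pics/c2.png

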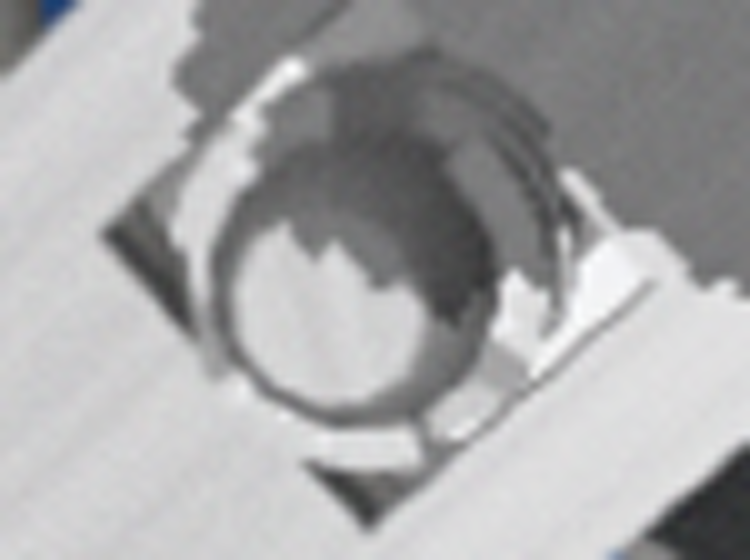

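Run:
```python
from h import *
s=dict(np.load("w2.npz"))
for (u,v),z in (((328,310),.181),((356,284),.175),((371,270),.173)):
    p=plane(s,172+u/10-.45,162+v/10-.45,z,True); print(p.round(4))
# knob held top: check offset from TCP
st=status.sense(); print(proj(s,st["tcp_pos"]+[0,0,.0102],True)*1.42857)
P=np.array([.6295,-.1365,.26]); rem(P)
# expected pixel circles for verification
q=np.array([[P[0]+.0132*np.cos(a),P[1]+.0132*np.sin(a),.173] for a in np.linspace(0,6.28,60)])
pp=np.array([proj(s,x,True) for x in q]); print("crest bbox crop", ((pp.min(0)-[172,162]+.45)*10).round(), ((pp.max(0)-[172,162]+.45)*10).round())
```

```text
[ 0.6287 -0.1328  0.181 ]
[ 0.6288 -0.1322  0.175 ]
[ 0.6288 -0.1315  0.173 ]
[402.23922621 424.70193867]
t 14.25 tcp [ 0.6747 -0.1047  0.2602] yawx 143.8 tilt z [-3.e-04  4.e-04 -1.e+00] q6 -1.256 F [ 0.1 -0.2 -0.1] M [-0.    0.04 -0.02] gap 0.454
rem/0.1 tool axes [ 0.177 -0.524  0.002]
crest bbox crop [135. 129.] [513. 509.]
```

Call:
move_arm(
  plan=[
    [[0,0,0,0.05,-0.12,0,0.75],[0,0,0,0.1,-0.24,0,0.75],[0,0,0,0.15,-0.36,0,0.75],[0,0,0,0.19,-0.45,0,0.75],[0,0,0,0.208,-0.493,0.1,0.75],[0,0,0,0.208,-0.493,0.22,0.75],[0,0,0,0.208,-0.493,0.34,0.75],[0,0,0,0.208,-0.493,0.45,0.75]],
  ],
)

```text
t: 15.25
tcp_pos: [0.6289, -0.1315, 0.2139]
tool_rot: [0.31, 0.951, 0.0, -0.001]
force: [0.4, -0.6, -0.3]
finger_gap: 0.446
```

Run:
```python
from h import *
s=snapshot("side"); c=s["img"][120:250,150:330]; a=snapshot("scene"); d=a["img"][165:295,160:340]
cv2.imwrite("pics/d.png",cv2.resize(np.hstack([c,d]),(800,289),interpolation=2)[:,:,::-1])
rem([.6288,-.1322,.2034])
```

```text
t 15.35 tcp [ 0.6281 -0.1312  0.2131] yawx 143.8 tilt z [-0.0036  0.0015 -1.    ] q6 -1.32 F [-0.8  0.3 -1.2] M [-0.06 -0.02  0.05] gap 0.45
rem/0.1 tool axes [-0.012 -0.004  0.097]
```

View pics/d.png

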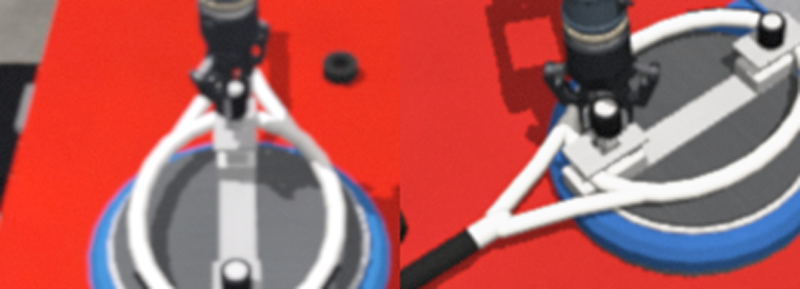

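Call:
move_arm(
  plan=[
    [[0,0,0,0,0,0.015,0.75],[0,0,0,0,0,0.03,0.75],[0,0,0,0,0,0.045,0.75],[0,0,0,0,0,0.06,0.75],[0,0,0,0,0,0.075,0.75],[0,0,0,0,0,0.09,0.75],[0,0,0,0,0,0.1,0.75],[0,0,0,0,0,0.1,0.75]],
  ],
)

```text
t: 16.35
tcp_pos: [0.6289, -0.1318, 0.2052]
tool_rot: [0.31, 0.951, -0.0, -0.0]
force: [-0.4, -0.0, -1.0]
finger_gap: 0.455
```

```bash
python3 -c "
from h import *
rem([.6288,-.1322,.1954])"
```

```text
t 16.35 tcp [ 0.6289 -0.1318  0.2052] yawx 143.8 tilt z [-2.e-04  1.e-04 -1.e+00] q6 -1.32 F [-0.4 -0.  -1. ] M [-0.06  0.01 -0.02] gap 0.455
rem/0.1 tool axes [-0.002 -0.004  0.098]
```

Call:
move_arm(
  plan=[
    [[0,0,0,0,0,0.01,0.75],[0,0,0,0,0,0.02,0.75],[0,0,0,0,0,0.03,0.75],[0,0,0,0,0,0.04,0.75],[0,0,0,0,0,0.05,0.75],[0,0,0,0,0,0.06,0.75],[0,0,0,0,0,0.07,0.75],[0,0,0,0,0,0.07,0.75]],
  ],
)

```text
t: 17.35
tcp_pos: [0.6292, -0.1324, 0.1981]
tool_rot: [0.31, 0.951, -0.0, 0.0]
force: [0.5, -2.0, -0.3]
finger_gap: 0.448
```

Call:
move_arm(
  plan=[
    [[0,0,0,0,0,0.005,0.75],[0,0,0,0,0,0.01,0.75],[0,0,0,0,0,0.015,0.75],[0,0,0,0,0,0.02,0.75],[0,0,0,0,0,0.025,0.75],[0,0,0,0,0,0.025,0.75],[0,0,0,0,0,0.025,0.75],[0,0,0,0,0,0.025,0.75]],
  ],
)

```text
t: 18.35
tcp_pos: [0.6291, -0.1323, 0.1959]
tool_rot: [0.31, 0.951, -0.0, 0.0]
force: [-0.1, -5.0, 0.7]
finger_gap: 0.456
```

```bash
python3 -c "
from h import *
rem([.6288,-.1322,.1954])"
```

```text
t 18.35 tcp [ 0.6291 -0.1323  0.1959] yawx 143.8 tilt z [ 4.e-04 -1.e-03 -1.e+00] q6 -1.32 F [-0.1 -5.   0.7] M [-0.95 -0.07  0.06] gap 0.456
rem/0.1 tool axes [ 0.003 -0.001  0.005]
```

Call:
move_arm(
  plan=[
    [[0,0,0,-0.002,-0.003,0,0.75],[0,0,0,-0.004,-0.006,0,0.75],[0,0,0,-0.006,-0.009,0,0.75],[0,0,0,-0.008,-0.011,0,0.75],[0,0,0,-0.008,-0.011,0,0.75],[0,0,0,-0.008,-0.011,0,0.75],[0,0,0,-0.008,-0.011,0,0.75],[0,0,0,-0.008,-0.011,0,0.75]],
  ],
)

```text
t: 19.35
tcp_pos: [0.6286, -0.1327, 0.1956]
tool_rot: [0.31, 0.951, 0.0, -0.001]
force: [0.8, -0.1, -0.6]
finger_gap: 0.451
```

```bash
python3 -c "
from h import *
rem([.6288,-.1322,.1954])"
```

```text
t 19.35 tcp [ 0.6286 -0.1327  0.1956] yawx 143.8 tilt z [-8.e-04  9.e-04 -1.e+00] q6 -1.322 F [ 0.8 -0.1 -0.6] M [-0.12 -0.14  0.04] gap 0.451
rem/0.1 tool axes [0.002 0.005 0.002]
```

Call:
move_arm(
  plan=[
    [[0,0,0,-0.001,-0.002,0.004,0.75],[0,0,0,-0.002,-0.003,0.008,0.75],[0,0,0,-0.003,-0.004,0.012,0.75],[0,0,0,-0.003,-0.004,0.015,0.75],[0,0,0,-0.003,-0.004,0.015,0.75],[0,0,0,-0.003,-0.004,0.015,0.75],[0,0,0,-0.003,-0.004,0.015,0.75],[0,0,0,-0.003,-0.004,0.015,0.75]],
  ],
)

```text
t: 20.35
tcp_pos: [0.6289, -0.1334, 0.1945]
tool_rot: [0.31, 0.951, 0.0, -0.0]
force: [-2.2, 2.7, 5.0]
finger_gap: 0.453
```

```bash
python3 -c "
from h import *
rem([.6288,-.1322,.1954])"
```

```text
t 20.35 tcp [ 0.6289 -0.1334  0.1945] yawx 143.8 tilt z [ 1.e-04  4.e-04 -1.e+00] q6 -1.322 F [-2.2  2.7  5. ] M [0.51 0.25 0.02] gap 0.453
rem/0.1 tool axes [ 0.008  0.009 -0.009]
```

Call:
move_arm(
  plan=[
    [[0,0,-0.08,0.003,0,0.004,0.75],[0,0,-0.16,0.003,0,0.008,0.75],[0,0,-0.24,0.003,0,0.008,0.75],[0,0,-0.32,0.003,0,0.008,0.75],[0,0,-0.4,0.003,0,0.008,0.75],[0,0,-0.45,0.003,0,0.008,0.75],[0,0,-0.45,0.003,0,0.008,0.75],[0,0,-0.45,0.003,0,0.008,0.75]],
  ],
)

```text
t: 21.35
tcp_pos: [0.6285, -0.1338, 0.1929]
tool_rot: [0.139, 0.99, -0.0, -0.0]
force: [0.2, 0.1, -1.2]
finger_gap: 0.456
```

```bash
python3 -c "
from h import *
rem([.6288,-.1322,.1954])"
```

```text
t 21.35 tcp [ 0.6285 -0.1338  0.1929] yawx 164.0 tilt z [-7.e-04 -2.e-04 -1.e+00] q6 -1.675 F [ 0.2  0.1 -1.2] M [-0.   -0.   -0.04] gap 0.456
rem/0.1 tool axes [ 0.002  0.016 -0.025]
```

Fz fell to zero and z dropped below crest level, so the pins are over a notch. I'll lower further to find its floor.

Call:
move_arm(
  plan=[
    [[0,0,0,0,0,0.005,0.75],[0,0,0,0,0,0.01,0.75],[0,0,0,0,0,0.015,0.75],[0,0,0,0,0,0.02,0.75],[0,0,0,0,0,0.025,0.75],[0,0,0,0,0,0.03,0.75],[0,0,0,0,0,0.03,0.75],[0,0,0,0,0,0.03,0.75]],
  ],
)

```text
t: 22.35
tcp_pos: [0.6288, -0.1336, 0.1906]
tool_rot: [0.139, 0.99, -0.0, 0.0]
force: [0.5, -0.5, -0.5]
finger_gap: 0.449
```

```bash
python3 -c "
from h import *
rem([.6288,-.1322,.1954])"
```

```text
t 22.35 tcp [ 0.6288 -0.1336  0.1906] yawx 164.1 tilt z [ 2.e-04 -2.e-04 -1.e+00] q6 -1.676 F [ 0.5 -0.5 -0.5] M [-0.05 -0.05  0.04] gap 0.449
rem/0.1 tool axes [ 0.003  0.013 -0.048]
```

Call:
move_arm(
  plan=[
    [[0,0,0,0,0,0.004,0.75],[0,0,0,0,0,0.008,0.75],[0,0,0,0,0,0.012,0.75],[0,0,0,0,0,0.015,0.75],[0,0,0,0,0,0.015,0.75],[0,0,0,0,0,0.015,0.75],[0,0,0,0,0,0.015,0.75],[0,0,0,0,0,0.015,0.75]],
  ],
)

```text
t: 23.35
tcp_pos: [0.629, -0.1336, 0.19]
tool_rot: [0.139, 0.99, -0.0, 0.001]
force: [-1.7, 1.2, 6.3]
finger_gap: 0.453
```

```bash
python3 -c "
from h import *
rem([.6288,-.1322,.1954])"
```

```text
t 23.35 tcp [ 0.629  -0.1336  0.19  ] yawx 164.1 tilt z [ 1.1e-03 -6.0e-04 -1.0e+00] q6 -1.676 F [-1.7  1.2  6.3] M [ 0.05  0.16 -0.04] gap 0.453
rem/0.1 tool axes [ 0.005  0.013 -0.054]
```

The knob is about 4.7 mm below the crest contact and bears on the notch floor (6 N): properly dropped in. Turning clockwise now, following the 18 mm pitch.

Call:
move_arm(
  plan=[
    [[0,0,0.07,0.001,-0.001,0,0.75],[0,0,0.14,0.002,-0.001,0.002,0.75],[0,0,0.21,0.002,-0.001,0.004,0.75],[0,0,0.28,0.002,-0.001,0.006,0.75],[0,0,0.35,0.002,-0.001,0.007,0.75],[0,0,0.42,0.002,-0.001,0.008,0.75],[0,0,0.49,0.002,-0.001,0.01,0.75],[0,0,0.49,0.002,-0.001,0.01,0.75]],
  ],
)

```text
t: 24.35
tcp_pos: [0.6294, -0.1339, 0.189]
tool_rot: [0.325, 0.946, -0.0, 0.001]
force: [-0.2, -0.1, 5.8]
finger_gap: 0.45
```

```bash
python3 -c "
from h import *
rem([.6288,-.1322,.1954])"
```

```text
t 24.35 tcp [ 0.6294 -0.1339  0.189 ] yawx 142.1 tilt z [ 2.7e-03 -9.0e-04 -1.0e+00] q6 -1.292 F [-0.2 -0.1  5.8] M [-0.03 -0.07 -0.03] gap 0.45
rem/0.1 tool axes [ 0.015  0.009 -0.064]
```

Call:
move_arm(
  plan=[
    [[0,0,0.13,0,0,0.003,0.75],[0,0,0.26,0,0,0.006,0.75],[0,0,0.39,0,0,0.009,0.75],[0,0,0.52,0,0,0.012,0.75],[0,0,0.65,0,0,0.014,0.75],[0,0,0.78,0,0,0.017,0.75],[0,0,0.9,0,0,0.02,0.75],[0,0,1,0,0,0.022,0.75]],
  ],
)

```text
t: 25.35
tcp_pos: [0.6291, -0.1336, 0.1866]
tool_rot: [0.663, 0.749, 0.0, 0.001]
force: [0.5, -0.9, 5.4]
finger_gap: 0.45
```

```bash
python3 -c "
from h import *
rem([.6288,-.1322,.1954])"
```

```text
t 25.35 tcp [ 0.6291 -0.1336  0.1866] yawx 96.9 tilt z [ 1.7e-03 -5.0e-04 -1.0e+00] q6 -0.504 F [ 0.5 -0.9  5.4] M [0.02 0.06 0.04] gap 0.45
rem/0.1 tool axes [ 0.015 -0.001 -0.088]
```

Call:
move_arm(
  plan=[
    [[0,0,0.13,0,0,0.003,0.75],[0,0,0.26,0,0,0.006,0.75],[0,0,0.39,0,0,0.009,0.75],[0,0,0.52,0,0,0.012,0.75],[0,0,0.65,0,0,0.014,0.75],[0,0,0.78,0,0,0.017,0.75],[0,0,0.9,0,0,0.02,0.75],[0,0,1,0,0,0.022,0.75]],
  ],
)

```text
t: 26.35
tcp_pos: [0.629, -0.1336, 0.1845]
tool_rot: [0.899, 0.438, 0.001, 0.001]
force: [0.1, -0.0, 6.2]
finger_gap: 0.451
```

Call:
move_arm(
  plan=[
    [[0,0,0.13,0,0,0.003,0.75],[0,0,0.26,0,0,0.006,0.75],[0,0,0.39,0,0,0.009,0.75],[0,0,0.52,0,0,0.012,0.75],[0,0,0.65,0,0,0.014,0.75],[0,0,0.78,0,0,0.017,0.75],[0,0,0.9,0,0,0.02,0.75],[0,0,1,0,0,0.022,0.75]],
  ],
)

```text
t: 27.35
tcp_pos: [0.629, -0.1337, 0.1825]
tool_rot: [0.998, 0.061, 0.001, 0.0]
force: [-0.3, 0.5, 7.6]
finger_gap: 0.454
```

```bash
python3 -c "
from h import *
rem([.6288,-.1322,.1954])"
```

```text
t 27.35 tcp [ 0.629  -0.1337  0.1825] yawx 6.9 tilt z [ 1.6e-03 -7.0e-04 -1.0e+00] q6 1.067 F [-0.3  0.5  7.6] M [0.03 0.17 0.11] gap 0.454
rem/0.1 tool axes [ 0.    -0.015 -0.129]
```

Call:
move_arm(
  plan=[
    [[0,0,0.13,0,0,0.001,0.75],[0,0,0.26,0,0,0.002,0.75],[0,0,0.39,0,0,0.003,0.75],[0,0,0.52,0,0,0.005,0.75],[0,0,0.65,0,0,0.007,0.75],[0,0,0.78,0,0,0.01,0.75],[0,0,0.9,0,0,0.012,0.75],[0,0,1,0,0,0.014,0.75]],
  ],
)

```text
t: 28.35
tcp_pos: [0.6293, -0.1339, 0.1814]
tool_rot: [0.945, -0.326, 0.001, 0.0]
force: [-1.2, 0.2, 7.3]
finger_gap: 0.452
```

```bash
python3 -c "
from h import *
rem([.6288,-.1322,.1954])"
```

```text
t 28.35 tcp [ 0.6293 -0.1339  0.1814] yawx -38.0 tilt z [ 0.0024 -0.0011 -1.    ] q6 1.852 F [-1.2  0.2  7.3] M [-0.    0.07  0.11] gap 0.452
rem/0.1 tool axes [-0.013 -0.01  -0.14 ]
```

Call:
move_arm(
  plan=[
    [[0,0,0.08,0,0,0.001,0.75],[0,0,0.16,0,0,0.002,0.75],[0,0,0.24,0,0,0.003,0.75],[0,0,0.32,0,0,0.004,0.75],[0,0,0.4,0,0,0.006,0.75],[0,0,0.45,0,0,0.007,0.75],[0,0,0.45,0,0,0.007,0.75],[0,0,0.45,0,0,0.007,0.75]],
  ],
)

```text
t: 29.35
tcp_pos: [0.6294, -0.1339, 0.181]
tool_rot: [0.874, -0.486, 0.002, -0.0]
force: [0.1, -0.4, 8.9]
finger_gap: 0.455
```

```bash
python3 -c "
from h import *
rem([.6288,-.1322,.1954])"
```

```text
t 29.35 tcp [ 0.6294 -0.1339  0.181 ] yawx -58.2 tilt z [ 0.003  -0.0013 -1.    ] q6 2.203 F [ 0.1 -0.4  8.9] M [ 0.02  0.14 -0.06] gap 0.455
rem/0.1 tool axes [-0.018 -0.004 -0.144]
```

Call:
move_arm(
  plan=[
    [[0,0,0.05,0,0,0,0.75],[0,0,0.1,0,0,0,0.75],[0,0,0.15,0,0,0,0.75],[0,0,0.18,0,0,-0.002,0.75],[0,0,0.18,0,0,-0.004,0.75],[0,0,0.18,0,0,-0.006,0.75],[0,0,0.18,0,0,-0.008,0.75],[0,0,0.18,0,0,-0.008,0.75]],
  ],
)

```text
t: 30.35
tcp_pos: [0.6294, -0.1339, 0.181]
tool_rot: [0.837, -0.546, 0.001, -0.0]
force: [0.4, -0.6, 6.7]
finger_gap: 0.451
```

```bash
python3 -c "
from h import *
rem([.6288,-.1322,.1954])"
```

```text
t 30.35 tcp [ 0.6294 -0.1339  0.181 ] yawx -66.3 tilt z [ 0.0026 -0.0011 -1.    ] q6 2.344 F [ 0.4 -0.6  6.7] M [-0.1  -0.06  0.06] gap 0.451
rem/0.1 tool axes [-0.018 -0.002 -0.144]
```

Call:
move_arm(
  plan=[
    [[0,0,0,0,0,-0.003,0.75],[0,0,0,0,0,-0.006,0.75],[0,0,0,0,0,-0.009,0.75],[0,0,0,0,0,-0.012,0.75],[0,0,0,0,0,-0.015,0.75],[0,0,0,0,0,-0.015,0.75],[0,0,0,0,0,-0.015,0.75],[0,0,0,0,0,-0.015,0.75]],
  ],
)

```text
t: 31.35
tcp_pos: [0.6293, -0.1339, 0.1813]
tool_rot: [0.837, -0.547, 0.001, -0.0]
force: [5.2, -1.8, 0.1]
finger_gap: 0.448
```

```bash
python3 -c "
from h import *
rem([.6288,-.1322,.1954])"
```

```text
t 31.35 tcp [ 0.6293 -0.1339  0.1813] yawx -66.3 tilt z [ 2.e-03 -7.e-04 -1.e+00] q6 2.345 F [ 5.2 -1.8  0.1] M [-0.34 -0.83  0.06] gap 0.448
rem/0.1 tool axes [-0.018 -0.002 -0.141]
```

Call:
move_arm(
  plan=[
    [[0,0,0.05,0.001,-0.002,0.001,0.75],[0,0,0.1,0.002,-0.004,0.002,0.75],[0,0,0.15,0.002,-0.004,0.003,0.75],[0,0,0.2,0.002,-0.004,0.004,0.75],[0,0,0.25,0.002,-0.004,0.005,0.75],[0,0,0.3,0.002,-0.004,0.006,0.75],[0,0,0.33,0.002,-0.004,0.007,0.75],[0,0,0.33,0.002,-0.004,0.007,0.75]],
  ],
)

```text
t: 32.35
tcp_pos: [0.6287, -0.1333, 0.1807]
tool_rot: [0.759, -0.651, -0.0, 0.0]
force: [2.6, -0.6, 1.1]
finger_gap: 0.448
```

```bash
python3 -c "
from h import *
rem([.6288,-.1322,.1954])"
```

```text
t 32.35 tcp [ 0.6287 -0.1333  0.1807] yawx -81.2 tilt z [-5.e-04  4.e-04 -1.e+00] q6 2.605 F [ 2.6 -0.6  1.1] M [-0.09 -0.53  0.08] gap 0.448
rem/0.1 tool axes [-0.011 -0.002 -0.147]
```

Torque is still low and Fz about zero. The plate's travel I can check differentially: depth of the plate now against the first frames.

```bash
cat >> h.py <<'E'
def plate(save=None):
    c=np.array([.6288,-.1332])
    for n in("scene","side"):
        a=dict(np.load(n+"0.npz")); s=snapshot(n)
        if save: cv2.imwrite(f"pics/{save}_{n}.png",s["img"][:,:,::-1])
        v,u=np.mgrid[:420,:560]; K=a["mtx"]
        def world(f):
            d=f["depth"]; P=np.stack([(u-K[0,2])/K[0,0]*d,-(v-K[1,2])/K[1,1]*d,-d],-1); return P@f["T"][:3,:3].T+f["T"][:3,3]
        A,B=world(a),world(s); r=np.hypot(A[...,0]-c[0],A[...,1]-c[1])
        m=(np.abs(A[...,0]-c[0])<.022)&(np.abs(A[...,1]-c[1])<.04)&(np.abs(A[...,2]-.156)<.006)&(r>.02)&(a["depth"]>0)&(s["depth"]>0)
        m=m&(np.abs(s["depth"]-a["depth"])<.012)
        dz=(B[...,2]-A[...,2])[m]; cz=-(s["T"][2,2])
        # along vertical: depth change / vertical component of optical axis
        dd=(s["depth"]-a["depth"])[m]/s["T"][2,2]
        # reference: fixed things (table/turntable) away from the plate
        q=(r>.06)&(r<.12)&(a["depth"]>0)&(s["depth"]>0)&(np.abs(s["depth"]-a["depth"])<.012)
        print(n,m.sum(),"plate down mm: mean",round(dd.mean()*1e3,2),"median",round(np.median(dd)*1e3,2),"sd",round(dd.std()*1e3,2),"ref",round(((s["depth"]-a["depth"])[q]).mean()*1e3,2),q.sum())
E
python3 -c "
from h import *
plate('e')"
```

```text
scene 124 plate down mm: mean 5.55 median 6.32 sd 5.0 ref -0.07 3604
side 90 plate down mm: mean 6.13 median 6.58 sd 5.06 ref -0.07 1929
```

Run:
```python
from h import *
o=[]
for n,(u,v) in dict(scene=(252,226),side=(256,171)).items():
    a=dict(np.load(n+"0.npz")); s=snapshot(n); np.savez(n+"1.npz",**s)
    d=((s["depth"]-a["depth"])*1e3)[v-22:v+22:2,u-22:u+22:2]; print(n); print("\n".join(" ".join("%4d"%x if abs(x)<100 else "   ." for x in r) for r in d.round()))
    o.append(cv2.resize(s["img"][v-36:v+24,u-40:u+40],(400,300),interpolation=2))
w=snapshot("wrist"); np.savez("w3.npz",**w); o.append(cv2.resize(w["img"][190:370,160:400],(400,300),interpolation=2)); o.append(cv2.resize(w["img"],(400,300)))
cv2.imwrite("pics/f.png",np.vstack([np.hstack(o[:2]),np.hstack(o[2:])])[:,:,::-1])
```

```text
scene
  -5    1   -7    .    .    .    .    .    .    .    .    .    .    .    .    .    6   -1    2    3   -2    2
  -8   -1    4    .    .    .    .    .    .    .    .    .    .    .    .    .   -7   -1    1    5    2   -1
  -1    1    9    3  -90    .    .    .    .    .    .    .    .    .    .    .    .   -5    1   -1    1  -10
  -1    4   -8    3  -84    .    .    .    .    .    .    .    .    .    .    .    .   -3    1    2    2    5
  -1   -2    0    .    2    7    .    .    .    .    .    .    .    .    .    .    .    2    5    6   10   -1
  -3    3    6   -6    7    4  -97    .    .    .    .    .    .    .    .    .    .    .    5    .    1   -4
  -2   -4    1    3    1   -1    1    .    .    .    .    .    .    .  -90  -93    .    .    .    .    .    0
  -5    7   -2   -4    2    1    2    .    .    .    .    .    .  -99  -88  -75    .    .    .    .    .    7
  -2    1   -5    0    0    6   -4    .    .    .  -46  -95  -94  -80  -43    .    .    .    .    .    9   -4
   4   -4   -1    0    2   -4   -3    .    .  -44  -10  -14  -44  -54  -66    .    .    .    .    .    5
[... 3050 characters left out ...]
    7    3    9    7   -5    0   -7    0
   3   -2    9    1    5    8   -6   11    7   12    6   -4    4    3    0    6    5   -1   -1   10    0  -11
   1    3   -7    3   -6   -6   -5    3    0    1    8   -1    3    2    7    9   -1   -3    8    0   -8    1
  -3   -1   15   -7    0   10   -2    8   11   12    1    4    5    5   10    6   -3   -2   -3   -1    2   -3
  -4    1    2    2    2   -3   -1    3    5    4    2   -3    3    4    8    1   -6    3   -8   -1    0    7
   0   -3    5    6   -8    5   -8    .    2   -7    3   -3   -6    5    1   -1   -1    3   -8    0    0   -4
  -5  -12    2   -1    1   -2   -4    0   -3    5   -2    4    1   -9    2   -6   -7    1   -3    1    8    0
```

View pics/f.png

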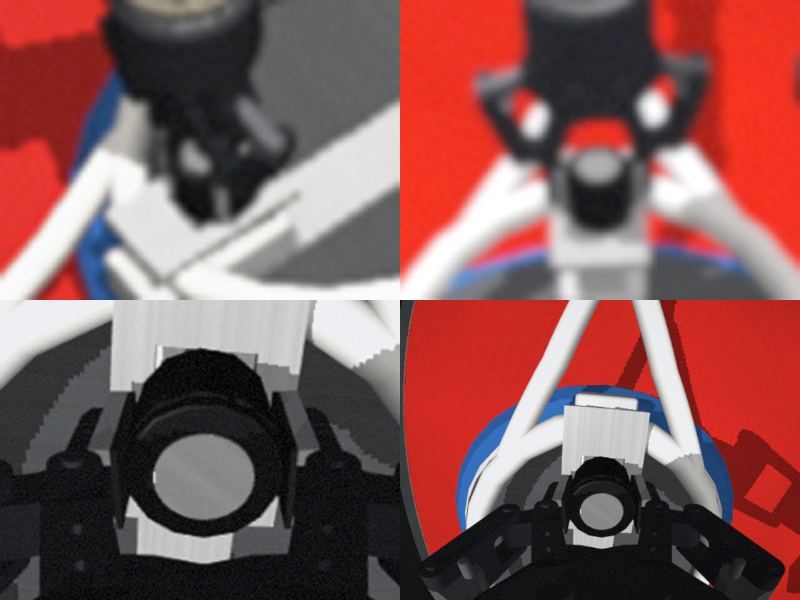

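Picture: the knob stands upright on the plate, gripped at both flats (wrist view knob top (205,475)). Plate depth (after correcting the scale factor) shows about 3.5 ±0.4 mm down in both views, so the pad is on the frame. I'll add about 9° for snugness, then let go.

Call:
move_arm(
  plan=[
    [[0,0,0.05,0.001,-0.002,0.001,0.75],[0,0,0.1,0.001,-0.002,0.002,0.75],[0,0,0.15,0.001,-0.002,0.003,0.75],[0,0,0.2,0.001,-0.002,0.004,0.75],[0,0,0.2,0.001,-0.002,0.004,0.75],[0,0,0.2,0.001,-0.002,0.004,0.75],[0,0,0.2,0.001,-0.002,0.004,0.75],[0,0,0.2,0.001,-0.002,0.004,0.75]],
  ],
)

```text
t: 33.6
tcp_pos: [0.6289, -0.1335, 0.1803]
tool_rot: [-0.706, 0.708, 0.0, -0.0]
force: [2.7, -0.3, 0.2]
finger_gap: 0.448
```

```bash
python3 -c "
from h import *
rem([.6288,-.1332,.1954])"
```

```text
t 33.6 tcp [ 0.6289 -0.1335  0.1803] yawx -90.2 tilt z [-7.e-04  3.e-04 -1.e+00] q6 2.762 F [ 2.7 -0.3  0.2] M [-0.06 -0.37  0.11] gap 0.448
rem/0.1 tool axes [-0.003  0.001 -0.151]
```

Call:
move_arm(
  plan=[
    [[0,0,0,0,0,0,0.65],[0,0,0,0,0,0,0.55],[0,0,0,0,0,0,0.45],[0,0,0,0,0,0,0.35],[0,0,0,0,0,0,0.3],[0,0,0,0,0,-0.02,0.3],[0,0,0,0,0,-0.08,0.3],[0,0,0,0,0,-0.16,0.3]],
  ],
)

```text
t: 34.6
tcp_pos: [0.6291, -0.1337, 0.197]
tool_rot: [-0.706, 0.708, 0.0, -0.0]
force: [-0.2, 0.5, -0.0]
finger_gap: 0.704
```

Call:
move_arm(
  plan=[
    [[0,0,0,0,0,-0.12,0.3],[0,0,0,0,0,-0.24,0.3],[0,0,0,0,0,-0.36,0.3],[0,0,0,0,0,-0.48,0.3],[0,0,0,0,0,-0.6,0.3],[0,0,0,0,0,-0.7,0.3],[0,0,0,0,0,-0.8,0.3],[0,0,0,0,0,-0.8,0.3]],
  ],
)

```text
t: 35.6
tcp_pos: [0.6296, -0.1338, 0.2776]
tool_rot: [-0.706, 0.708, -0.001, 0.0]
force: [0.0, -0.8, 0.2]
finger_gap: 0.7
```

Run:
```python
from h import *
rem([.6288,-.1332,.1954])
D=[];c=np.array([.629,-.1334])
v,u=np.mgrid[:420,:560]
for k in range(4):
    s=snapshot("wrist"); K=s["mtx"]; x=(u-K[0,2])/K[0,0]; y=(v-K[1,2])/K[1,1]; r=np.hypot(x,y)+1e-9; d=s["depth"]
    t=np.tan(r)/r; P=np.stack([x*t*d,-y*t*d,-d],-1)@s["T"][:3,:3].T+s["T"][:3,3]; D.append(np.where(d>0,P[...,2],np.nan))
    XY=P[...,:2]
z=np.nanmean(D,0); dx=XY-c; rr=np.hypot(dx[...,0],dx[...,1])
kt=(rr<.012)&(abs(z-.19)<.02); pl=(abs(dx[...,0])<.024)&(abs(dx[...,1])<.043)&(rr>.028)&(abs(z-.153)<.01)
print("knob top z",np.nanmedian(z[kt]),kt.sum(),"plate z",np.nanmedian(z[pl]),pl.sum())
cv2.imwrite("pics/g.png",cv2.resize(s["img"],(640,480))[:,:,::-1])
for n,f in(("scene",1.22),("side",1.38)):
    a=dict(np.load(n+"0.npz")); dp=np.mean([snapshot(n)["depth"] for _ in range(4)],0); Ka=a["mtx"]; d=a["depth"]
    A=np.stack([(u-Ka[0,2])/Ka[0,0]*d,-(v-Ka[1,2])/Ka[1,1]*d,-d],-1)@a["T"][:3,:3].T+a["T"][:3,3]; e=A[...,:2]-c
    m=(abs(e[...,0])<.022)&(abs(e[...,1])<.042)&(np.hypot(e[...,0],e[...,1])>.024)&(abs(A[...,2]-.156)<.012)&(abs(dp-d)<.018)
    print(n,"plate down",round((dp-d)[m].mean()/f*1e3,2),m.sum(),"se",round((dp-d)[m].std()/f*1e3/np.sqrt(m.sum()),2))
```

```text
t 35.6 tcp [ 0.6296 -0.1338  0.2776] yawx -90.2 tilt z [ 1.9e-03 -8.0e-04 -1.0e+00] q6 2.762 F [ 0.  -0.8  0.2] M [ 0.01 -0.02 -0.01] gap 0.7
rem/0.1 tool axes [-0.007  0.01   0.822]
knob top z 0.19044949587884907 972 plate z 0.15154701101319001 2343
scene plate down 4.14 174 se 0.19
side plate down 3.02 98 se 0.31<stdin>:9: RuntimeWarning: Mean of empty slice
```

View pics/g.png

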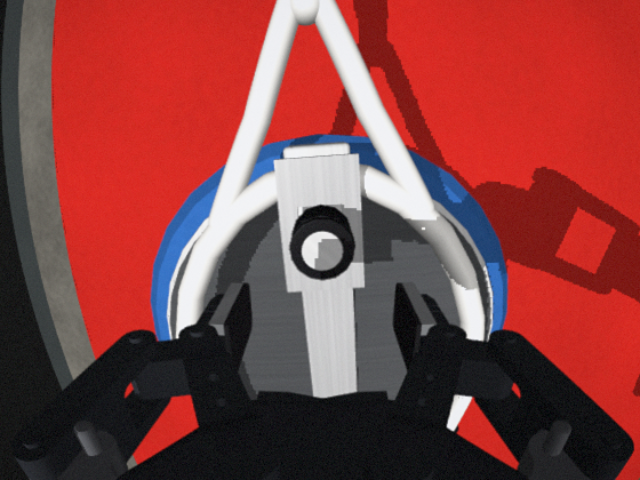

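Picture: gripper clear and open, knob upright and centred on the plate at (322,245). One differential check against the earlier wrist frame (plate then up) before handing in.

Run:
```python
from h import *
c=np.array([.629,-.1334]); v,u=np.mgrid[:420,:560]
def pz(s):
    K=s["mtx"]; x=(u-K[0,2])/K[0,0]; y=(v-K[1,2])/K[1,1]; r=np.hypot(x,y)+1e-9; d=s["depth"]; t=np.tan(r)/r
    P=np.stack([x*t*d,-y*t*d,-d],-1)@s["T"][:3,:3].T+s["T"][:3,3]; e=P[...,:2]-c; R_=np.hypot(e[...,0],e[...,1])
    m=(abs(e[...,0])<.024)&(abs(e[...,1])<.043)&(R_>.028)&(abs(P[...,2]-.154)<.012)&(d>0); k=(R_<.012)&(abs(P[...,2]-.19)<.015)&(d>0)
    return P[m][:,2].mean().round(5),m.sum(),np.median(P[k][:,2]).round(5) if k.any() else None
print("before",pz(dict(np.load("w2.npz")))); print("now",pz(snapshot("wrist")),pz(snapshot("wrist")))
```

```text
before (np.float64(0.15567), np.int64(3273), np.float64(0.17973))
now (np.float64(0.15154), np.int64(2342), np.float64(0.19045)) (np.float64(0.15154), np.int64(2342), np.float64(0.19043))
```

```bash
python3 -c "
from station import manip; print(manip.sign_off())"
```

```text
the job is handed in; nothing more can be done
None
```

The knob is on the stud and the hold-down plate is down on the frame. I handed the job in at about 36 s of the 70 s limit.

**What I did**
- I squeezed the knob twice in the tray, with the jaws turned 90° between squeezes, so it sat centred in the gripper.
- I set it on the stud's crest, where it bore with 5 N, then turned it anticlockwise about 20° until it dropped about 4.7 mm into a notch.
- I ran it clockwise about 254° from there, with vertical force at 9 N or less and torque at about 0.1 N m, then opened the gripper and lifted clear.
- I did not touch the awl, the starting clamp or the tape.

**Last checks**
- **Load:** just before release the vertical force was about 0 N and the torque 0.11 N m, so the thread was holding the plate.
- **Wrist camera after release:** the plate was 4.1 mm lower than before, between pad contact at 3 mm and the dead stop at 5 mm. The knob top was at 190.4 mm and steady, with the gripper clear.
- **Other cameras disagreed somewhat:** the scene camera gave 4.1 ± 0.2 mm, but the side camera gave only 3.0 ± 0.3 mm. I trusted the wrist view, which is closest and least noisy.
- **Turn angle:** 254° is more than the nominal 215–235°. I count up to 20° of it as overrun past the drop. The torque never rose as it would at the dead stop.

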